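# Meter a few hex nuts from a pull-out tray into a dish

## Task

Draw the tray of hex nuts (red front and knob) right out of the plywood rack by its knob and let go of it on the bench, then take it round its body, hold its open end over the white dish and tip it part-way, well short of dumping it (never past 45 degrees), just until the first nuts slide, holding it tipped until two or three nuts have dropped into the dish. Stand the tray level on the bench again with all the other nuts still in it; spill none, and leave the dish, the other trays and everything else on the bench where they are.

Things in the scene. Friction and masses are not known exactly. Their poses are not given: they have to be found in the camera images.
- tray: Plywood nut tray, 132 mm long, 60 mm wide, 0.14 to 0.24 kg; side walls 34 mm high, 4 mm thick, lower (to 22 mm) over the last 42 mm at the lip. Origin: centre of its underside; x from tail to open lip, z up. Its tail is a red panel (x = -66 to -58 mm, 62 mm wide, 42 mm high). It starts in any one of the rack's bays, lip to the rear, stands on the bench itself and slides out straight along its -x.
- tray_knob (a point): Middle of the red knob on the red panel: a round head 20 mm in diameter and 18 mm long along the tray's x, 89 mm behind the tray's origin and 27 mm above its underside; a neck 10 mm thick and 14 mm long joins it to the panel.
- tray_floor (a point): End of the tray's flat inner floor and start of its bevel: 26 mm ahead of the tray's origin, 11 mm above its underside. Between tail and here the floor is flat; from here to the lip it falls 9 degrees. Nuts on the bevel slide when the tray is tilted some 15 to 28 degrees lip down (friction varies), those on the flat floor about 9 degrees later.
- tray_lip (a point): Middle of the floor's edge at the tray's open end, where the nuts drop off: 66 mm ahead of the tray's origin, 4.5 mm above its underside; no wall there. At the start two nuts lie on the bevel just behind it and the other five on the flat floor; hard jerks would shake them off.
- dish_in (a point): Centre of the inner floor of the dish, 5 mm above the bench.
- dish: Loose round white enamel dish with a blue rim, 132 mm across the rim, 112 mm across the foot, 33 mm high, walls 4 mm thick, 0.4 kg, on the left or the right of the bench (it may change places with the paint tin). Origin: centre of its underside.
- rack: Fixed plywood riser: 150 mm deep (x), 244 mm wide (y), its top board at 58 mm (a dowel rail at its rear top reaches 76 mm), open at the front (its -x side, the face plane at x = -75 mm) and below, with three bays 67 mm wide centred at y = -78, 0 and +78 mm. Origin: centre of its underside.
- nut1: Loose steel hex nut, 18 mm across flats, 20.8 mm across corners, 10.8 mm high, 16 g. Origin: its centre; z along its hole.
- nut2: Loose steel hex nut, 18 mm across flats, 20.8 mm across corners, 10.8 mm high, 16 g. Origin: its centre; z along its hole.
- nut3: Loose steel hex nut, 18 mm across flats, 20.8 mm across corners, 10.8 mm high, 16 g. Origin: its centre; z along its hole.
- nut4: Loose steel hex nut, 18 mm across flats, 20.8 mm across corners, 10.8 mm high, 16 g. Origin: its centre; z along its hole.
- nut5: Loose steel hex nut, 18 mm across flats, 20.8 mm across corners, 10.8 mm high, 16 g. Origin: its centre; z along its hole.
- nut6: Loose steel hex nut, 18 mm across flats, 20.8 mm across corners, 10.8 mm high, 16 g. Origin: its centre; z along its hole.
- nut7: Loose steel hex nut, 18 mm across flats, 20.8 mm across corners, 10.8 mm high, 16 g. Origin: its centre; z along its hole.
- tray_keys: The tray with the blue front and knob, of wooden wedges, in another bay, same shape and axes as the nut tray; leave it alone.
- tray_washers: The tray with the yellow front and knob, of brass washers, in another bay, same shape and axes as the nut tray; leave it alone.
- paint_tin: Paint tin with an orange band, 92 mm in diameter, 90 mm high, loose, on the side of the bench opposite the dish. Origin: centre of its underside.
- tape_measure: Black and yellow tape measure, 66 x 62 x 34 mm, lying loose on top of the rack. Origin: centre of its underside.
- wide_brush: Wide flat paint brush, 230 mm long, 60 mm wide, 15 mm high, lying loose on the bench at the back left. Origin: under the middle of its length; x towards the bristles.

How it is judged:
By the outcome, as a careful person would: the job done as asked, in the order asked, and still so for the second after the job is handed in, with the robot touching nothing.
It also fails if it takes over 58 s, if anything falls off the work surface, if the arm or the gripper's body presses on something with over 40 N, if the wrist force passes 120 N, or if a joint passes its speed limit or range.

## Robot

A 6-joint arm with a two-finger parallel gripper is mounted at the origin on the work surface. World frame = base frame: x ahead of the robot, y to its left, z up, the work surface at z = 0. Lengths are in m, angles in rad, forces in N, time in s.
With the tool pointing down it reaches from about 0.35 to 0.85 m from the base axis. Payload 8.1 kg.
Tool frame: the origin (TCP) lies at the very end of the fingers, on their centre line; the grasp point (between the pads) lies env.grip_depth behind it (env.grip_depth is the distance from the TCP to the grasp point, in m); z points along the fingers, y is the line along which they close (so a half turn about z gives the same grasp; the last joint's range is limited). The gripper opens to 85 mm and grips with 20 to 120 N. Pads are 22 mm wide; open, the fingers measure 114 mm over their backs; the gripper's body (76 mm by 85 mm) begins 54 mm behind the grasp point. The pads swing forward as they close: fully open they stand 13 mm farther back than shut.
Start: joints at [-0.085, 0.13, 1.488, -0, 1.523, -0.085], TCP at [0.6, 0, 0.211] pointing down, gripper open.
Joint ranges: [-2.96, 2.96], [-0.89, 2.26], [0.02, 2.5], [-1.34, 4.48], [0, 2.73], [-2.66, 2.66]. Speed limits (rad/s): [2.39, 2.39, 2.79, 3.14, 3.14, 3.14].

## Interface

Orientations are given as a unit quaternion [w, x, y, z].
In Python, from rig import status, cams, workorder, env gives the robot as it stands.
- The arm moves only by the shell command python3 -m creep 'ROWS' [FORCE]. ROWS is JSON, a list of rows, each a list of 5 numbers: the finger opening in cm, from 0 to 8.54, then the shift along the tool's x, y, z in cm, then the turn about the tool's z in degrees. In form: [[jaw, dx, dy, dz, twist], ...]. A call has 1 to 8 rows; each row is the pose to reach, as a shift and turn from the pose commanded when the call began, along the tool's axes at that moment; what a row does not reach only later rows make up. A row lasts 1/10 s, in which the tool goes at most 50 mm and 8.59 degrees, less where a joint would pass 70% of its speed; a pose out of reach is approached as far as the arm can. A call with a gripper value outside its range is refused whole. The fingers move at their own pace and stop on an object; FORCE is the grip in N (left out, the last holds). Time passes only in rows, so rows that repeat a pose let the fingers close. It gives the time, the measured TCP pose, the force, the opening and the grip force at its end, in the units of the state.
- status.read_state(): the state, without advancing time (a new reading comes with each control period).
- cams.get_image(name): name is "scene" or "side" or "wrist"; returns the picture (384x512x3 uint8, red, green, blue); there is no depth.
- cams.get_calibration(name): a dict with "fovy" (degrees; the focal length in pixels is half the picture's height over the tangent of half this angle, whatever the lens; pixels are square), "cx", "cy" (the principal point, pixels), "world_from_camera" (4x4, takes a point from camera to world coordinates). Camera axes: x right, y up, looking along -z (the intrinsics and any distortion apply to the point x, -y, -z); pixel columns grow to the right and rows downward; lengths in m; the calibration is good to about 2 mm. The wrist camera is an equidistant fisheye: a pixel r from the principal point sees the ray r / f radians off the axis. A picture is of the moment at which its call begins: read the wrist's pose just before it. get_calibration takes no time and is no camera call; for the wrist camera it gives the pose at the moment of the call.
- workorder.finish_job(): hands the job in; it is judged then, once.
The state is a dict: "t": time; "qpos": joint angles; "joint_vel": joint speeds; "joint_torque": joint torques, N m; "eef_pos": TCP position; "eef_rot": TCP orientation; "force": force on the tool from outside, world axes, zero at the start; "wrist_torque": the same for the moment, N m; "grip_width": opening from 0.0 (shut) to 1.0 (fully open); "gripper_force": force on a finger pad.
Only numpy, scipy, OpenCV 4.12 (cv2) and the standard library are available. Lean on these libraries where they do the work, as an engineer would, in place of code of your own. Each camera call takes 0.05 s, during which the arm holds its last target. There are 200 camera calls.

## Working session

There is one attempt and no reset: what is moved stays moved. The work goes in short steps, Python scripts to look and compute and a shell command to move; the robot and the scene stay as the last step left them, time stands still between calls to the robot, and variables do not carry over. Pictures are saved under pics/ and viewed, at most 11 in all, crops included, and the job is handed in when it is done.

```bash
ls; mkdir -p pics; cat > h.py <<'E'
import numpy as np, cv2
from rig import status,cams,workorder,env
from scipy.spatial.transform import Rotation as R
def cal(n):
    c=cams.get_calibration(n); f=192/np.tan(np.radians(c['fovy']/2)); return c,f,np.array(c['world_from_camera'])
def px2w(n,u,v,z,C=None):
    c,f,T=C or cal(n); d=np.array([(u-c['cx'])/f,-(v-c['cy'])/f,-1.])
    if n=='wrist':
        r=np.hypot(d[0],d[1]); d=np.array([d[0]/r*np.sin(r),d[1]/r*np.sin(r),-np.cos(r)])
    d=T[:3,:3]@d; o=T[:3,3]; return o+d*(z-o[2])/d[2]
def w2px(n,p,C=None):
    c,f,T=C or cal(n); q=T[:3,:3].T@(np.array(p)-T[:3,3])
    if n=='wrist':
        rr=np.hypot(q[0],q[1]); a=np.arctan2(rr,-q[2]); return c['cx']+f*a*q[0]/rr, c['cy']-f*a*q[1]/rr
    return c['cx']+f*q[0]/-q[2], c['cy']-f*q[1]/-q[2]
def snap(n,name,s=1.5,crop=None):
    im=cams.get_image(n)[:,:,::-1]
    if crop: x0,y0,x1,y1=crop; im=im[y0:y1,x0:x1]
    cv2.imwrite('pics/'+name,cv2.resize(im,None,fx=s,fy=s,interpolation=cv2.INTER_CUBIC))
def st():
    s=status.read_state(); print(round(s['t'],2),np.round(s['eef_pos'],4),np.round(R.from_quat(s['eef_rot'],scalar_first=True).as_matrix(),3).tolist(),np.round(s['force'],1),s['grip_width'],np.round(s['gripper_force'],1),np.round(s['qpos'],3))
E
python3 - <<'E'
from h import *
st(); print(env.grip_depth)
a=cams.get_image('scene');b=cams.get_image('side')
for n,i in(('scene',a),('side',b)):
    cv2.imwrite(f'pics/{n}0.png',cv2.resize(i[:,:,::-1],None,fx=1.5,fy=1.5)); print(cal(n)[1:],cal(n)[0]['cx'])
E
```

```text
pics
0.0 [5.994e-01 1.000e-04 2.095e-01] [[0.0, 1.0, -0.002], [1.0, -0.0, 0.0], [0.0, -0.002, -1.0]] [ 0.4 -0.5 -0.3] 0.9985760903933204 0.0 [-0.085  0.131  1.489  0.     1.523 -0.085]
0.0187
(np.float64(422.18663284772657), array([[ 0.33440615, -0.72375293,  0.60361761,  1.20164075],
       [ 0.94235115,  0.24855596, -0.22404071, -0.20834591],
       [ 0.01211736,  0.64374034,  0.76514805,  0.77996196],
       [ 0.        ,  0.        ,  0.        ,  1.        ]])) 261.58438688436866
(np.float64(364.67309753901077), array([[ 0.81477724,  0.3155547 , -0.48637771,  0.14543234],
       [-0.57939336,  0.41276958, -0.7027977 , -0.66105787],
       [-0.02100919,  0.85442759,  0.51914556,  0.55984574],
       [ 0.        ,  0.        ,  0.        ,  1.        ]])) 252.13205910484905
```

View pics/scene0.png

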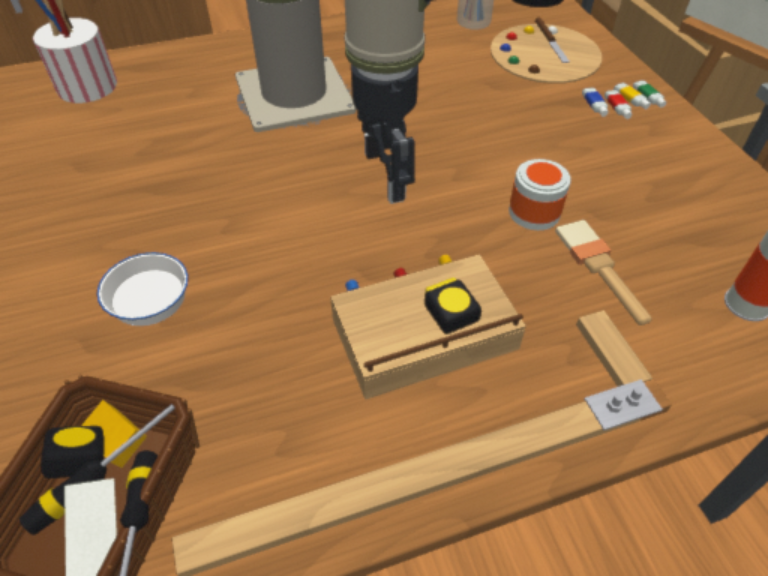

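View pics/side0.png

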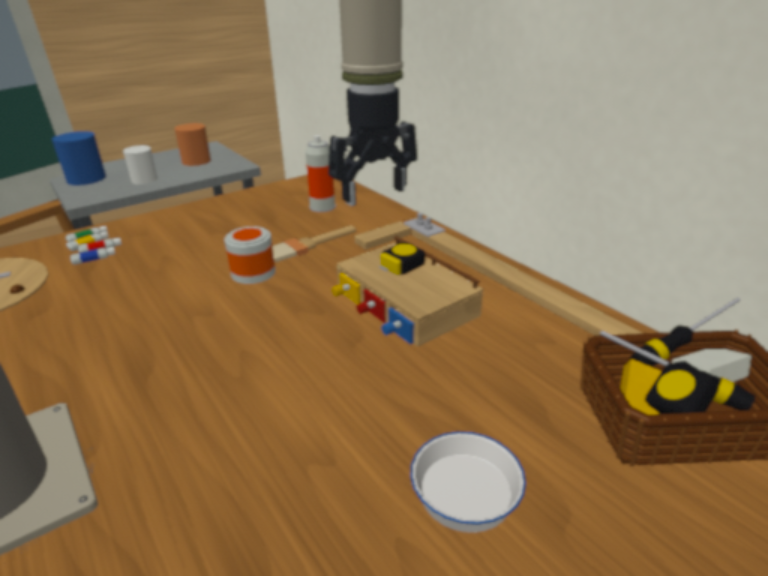

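Scene: red knob in the middle bay at (400,271) of the 1.5x picture, blue (352,285), yellow (445,260), dish floor about (147,295). Side: red knob (366,306), blue (398,325), yellow (347,291), dish floor about (466,484).

```bash
python3 - <<'E'
from h import *
def tri(a,b):
    A=np.zeros((3,3));B=np.zeros(3)
    for n,(u,v) in(('scene',a),('side',b)):
        o=cal(n)[2][:3,3]; d=px2w(n,u/1.5,v/1.5,0)-o; d/=np.linalg.norm(d); P=np.eye(3)-np.outer(d,d); A+=P;B+=P@o
    return np.linalg.solve(A,B)
for k,a,b in(('red',(400,271),(364,306)),('blue',(352,285),(396,325)),('yel',(445,260),(347,291)),('dish',(147,294),(466,484)),('tapetop',(454,300),(407,257)),('tin',(544,174),(249,236))): print(k,tri(a,b).round(4))
for k,n,u,v,z in(('FL','scene',332,298,.058),('FR','scene',484,258,.058),('FLs','side',415,312,.058),('FRs','side',338,268,.058),('RLs','side',480,291,.058),
 ('tapeF','scene',427,297,.058),('tapeF2','side',384,268,.058),('tapeF3','side',408,273,.058)): print(k,px2w(n,u/1.5,v/1.5,z).round(4))
for n,ps in(('scene',[(98,283),(188,275),(143,254),(143,325)]),('side',[(411,478),(524,478),(468,433),(468,520)])): print(n,[px2w(n,u/1.5,v/1.5,.033).round(3)[:2] for u,v in ps])
E
```

```text
red [0.5883 0.0295 0.0331]
blue [ 0.5954 -0.0529  0.0361]
yel [0.5936 0.101  0.0321]
dish [ 0.4825 -0.3513  0.0096]
tapetop [0.7079 0.0636 0.0816]
tin [0.5052 0.3179 0.086 ]
FL [ 0.6228 -0.0876  0.058 ]
FR [0.6225 0.1575 0.058 ]
FLs [ 0.6241 -0.0748  0.058 ]
FRs [0.6024 0.1316 0.058 ]
RLs [ 0.7561 -0.0917  0.058 ]
tapeF [0.6664 0.045  0.058 ]
tapeF2 [0.6717 0.0782 0.058 ]
tapeF3 [0.6958 0.0354 0.058 ]
scene [array([ 0.457, -0.415]), array([ 0.485, -0.283]), array([ 0.417, -0.344]), array([ 0.562, -0.358])]
side [array([ 0.422, -0.32 ]), array([ 0.529, -0.399]), array([ 0.526, -0.308]), array([ 0.437, -0.401])]
```

```bash
python3 -m creep '[[8.5,0,40,0,0],[8.5,0,40,0,0],[8.5,0,40,0,0],[8.5,0,40,0,0],[8.5,0,40,0,0],[8.5,0,40,0,0],[8.5,0,40,0,0],[8.5,0,40,0,0]]'; python3 -c "
from h import *
st()"
```

```text
t: 0.9
eef_pos: [0.8968, -0.0004, 0.202]
eef_rot: [0.01, 0.707, 0.707, 0.01]
force: [77.5, -2.2, 29.0]
grip_width: 0.997
gripper_force: 0.0
0.9 [ 8.968e-01 -4.000e-04  2.020e-01] [[0.0, 1.0, 0.03], [1.0, -0.0, 0.0], [0.0, 0.03, -1.0]] [77.5 -2.2 29. ] 0.9967268709563405 0.0 [-0.058  1.195  0.022  0.002  1.895 -0.058]
```

```bash
python3 -m creep '[[8.5,0,0,0,0],[8.5,0,0,0,0],[8.5,0,0,0,0]]'; python3 -m creep '[[8.5,0,-2,0,0],[8.5,0.5,-6,0,0],[8.5,1,-11,0,0],[8.5,1.5,-16,0,0],[8.5,2,-21,0,0],[8.5,2.5,-26,0,0],[8.5,3,-30,0,0],[8.5,3,-33,0,0]]'; python3 -m creep '[[8.5,0,-2,0,0],[8.5,0,-2,0,0],[8.5,0,-2,0,0]]'; python3 -c "
from h import *
st()
C=cal('wrist'); snap('wrist','w1.png'); print(C)
st()"
```

```text
t: 1.2
eef_pos: [0.8975, -0.0004, 0.2065]
eef_rot: [0.013, 0.707, 0.707, 0.012]
force: [0.1, -0.4, 1.9]
grip_width: 0.992
gripper_force: 0.0
t: 2.0
eef_pos: [0.6124, 0.0266, 0.202]
eef_rot: [0.016, 0.707, 0.707, 0.015]
force: [0.4, 0.3, 0.6]
grip_width: 0.998
gripper_force: 0.0
t: 2.3
eef_pos: [0.5938, 0.0263, 0.2004]
eef_rot: [0.015, 0.707, 0.707, 0.015]
force: [-0.1, -0.3, 0.8]
grip_width: 0.999
gripper_force: 0.0
2.3 [0.5938 0.0263 0.2004] [[-0.0, 0.999, 0.042], [1.0, 0.0, -0.001], [-0.001, 0.042, -0.999]] [-0.1 -0.3  0.8] 0.9987929842506679 0.0 [-4.300e-02  7.700e-02  1.565e+00  1.000e-03  1.458e+00 -4.300e-02]
({'fovy': 65.70646984690485, 'cx': 251.3908179461849, 'cy': 192.5469695369545, 'world_from_camera': array([[ 9.99092010e-01,  1.22132134e-02, -4.08165700e-02,
         5.86000475e-01],
       [ 2.59124638e-05,  9.57856828e-01,  2.87246056e-01,
         1.00186415e-01],
       [ 4.26046277e-02, -2.86986298e-01,  9.56986787e-01,
         3.64724875e-01],
       [ 0.00000000e+00,  0.00000000e+00,  0.00000000e+00,
         1.00000000e+00]])}, np.float64(297.3186396354542), array([[ 9.99092010e-01,  1.22132134e-02, -4.08165700e-02,
         5.86000475e-01],
       [ 2.59124638e-05,  9.57856828e-01,  2.87246056e-01,
         1.00186415e-01],
       [ 4.26046277e-02, -2.86986298e-01,  9.56986787e-01,
         3.64724875e-01],
       [ 0.00000000e+00,  0.00000000e+00,  0.00000000e+00,
         1.00000000e+00]]))
2.35 [0.5938 0.0262 0.1992] [[0.0, 0.999, 0.04], [1.0, -0.0, -0.0], [-0.0, 0.04, -0.999]] [-0.3  0.4 -0.8] 0.9959940131285054 0.0 [-4.300e-02  7.900e-02  1.564e+00  1.000e-03  1.458e+00 -4.300e-02]
```

View pics/w1.png

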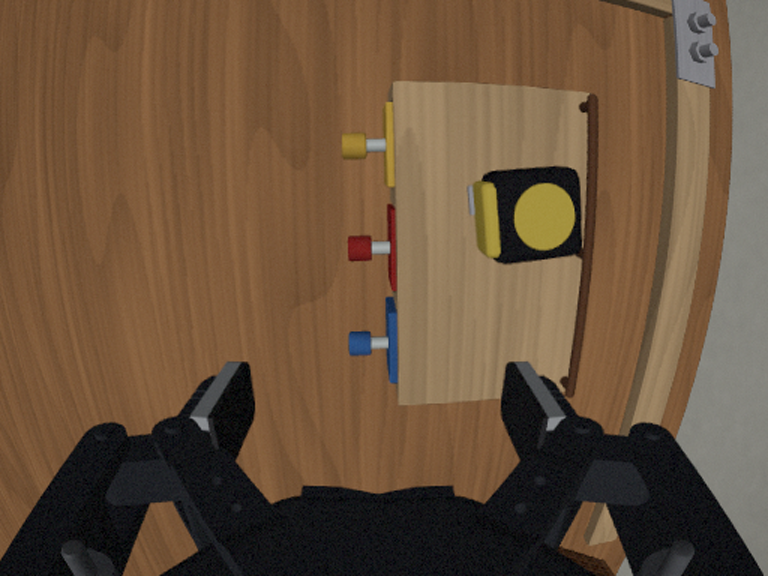

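Wrist picture (1.5x): red knob head at (360,248), neck to (390,248), red panel edge from (390,206) to (396,291), rack front edge (394,82)–(399,404), tape front (472,200). Usefully, pushing against the reach limit left the tool tilted by a lasting 2.4°. A tilted tool turned about its own z can therefore tip the tray.

```bash
python3 - <<'E'
from h import *
C=cal('wrist')
for k,u,v,z in(('redhead',360,248,.037),('redneckend',386,247,.032),('headfront',348,248,.027),('blue',360,344,.037),('yel',354,146,.037),('F1',394,82,.058),('F2',399,404,.058),('R1',593,93,.07),('pan1',388,206,.042),('pan2',394,291,.042),('tapefront',472,200,.07)): print(k,px2w('wrist',u/1.5,v/1.5,z,C).round(4))
print('basket',[px2w('scene',u/1.5,v/1.5,.09).round(3)[:2] for u,v in((80,380),(195,410))], px2w('side',585/1.5,340/1.5,.09))
E
```

```text
redhead [0.5868 0.0341 0.037 ]
redneckend [0.6065 0.0337 0.032 ]
headfront [0.5776 0.0322 0.027 ]
blue [ 0.5859 -0.0436  0.037 ]
yel [0.5829 0.1097 0.037 ]
F1 [0.6101 0.1535 0.058 ]
F2 [ 0.6162 -0.0877  0.058 ]
R1 [0.7523 0.1559 0.07  ]
pan1 [0.6072 0.066  0.042 ]
pan2 [0.6121 0.0018 0.042 ]
tapefront [0.6621 0.0736 0.07  ]
basket [array([ 0.673, -0.429]), array([ 0.764, -0.299])] [ 0.74057228 -0.31419871  0.09      ]
```

```bash
python3 -m creep '[[5,0.1,-0.1,2,8],[4.5,0.3,-0.3,4,16],[4.5,0.4,-0.4,6,24],[4.5,0.5,-0.5,7.5,32],[4.5,0.6,-0.6,9,40],[4.5,0.7,-0.6,10,48],[4.5,0.7,-0.6,10.5,56],[4.5,0.7,-0.6,10.5,64]]'; python3 -m creep '[[4.5,0,0,0,8],[4.5,0,0,0,16],[4.5,0,0,0,23],[4.5,0,0,0,25],[4.5,0,0,0,25]]';python3 -c "
from h import *
st()
C=cal('wrist'); snap('wrist','w2.png')
for p in ([.586,.033,.037],[.577,.033,.027]): print(np.array(w2px('wrist',p,C))*1.5)"
```

```text
t: 3.15
eef_pos: [0.5895, 0.0333, 0.0891]
eef_rot: [0.004, 0.975, 0.222, 0.015]
force: [0.4, -0.5, 0.0]
grip_width: 0.529
gripper_force: 0.0
t: 3.65
eef_pos: [0.5901, 0.0332, 0.0903]
eef_rot: [0.0, 1.0, 0.008, 0.017]
force: [0.7, -0.1, -0.4]
grip_width: 0.529
gripper_force: 0.0
3.65 [0.5901 0.0332 0.0903] [[0.999, 0.017, 0.034], [0.017, -1.0, -0.0], [0.034, 0.001, -0.999]] [ 0.7 -0.1 -0.4] 0.529115065787117 0.0 [-3.100e-02  1.600e-01  1.680e+00  1.000e-03  1.267e+00  1.523e+00]
[378.84674456 312.85761399]
[378.48115143 322.93435963]
```

View pics/w2.png

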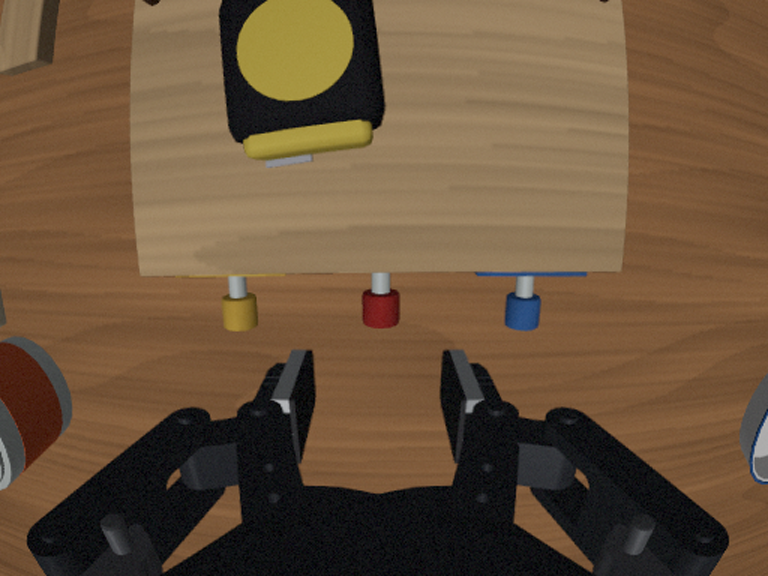

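Knob at (380,308), within a few pixels of where it was predicted, and central between the fingers. Descend and grip.

```bash
python3 -m creep '[[4.5,-0.3,0,2,0],[4.5,-0.6,0,4.5,0],[4.5,-0.6,0,6.5,0],[4.5,-0.6,0,7.7,0],[4.5,-0.6,0,8.1,0],[1.5,-0.6,0,8.1,0],[1.5,-0.6,0,8.1,0],[1.5,-0.6,0,8.1,0]]' 40; python3 -m creep '[[1.5,0,0,0,0],[1.5,0,0,0,0],[1.5,-0.2,0,0,0],[1.5,-0.6,0,0,0],[1.5,-1.1,0,0,0],[1.5,-1.7,0,0,0],[1.5,-2.4,0,0,0],[1.5,-3.2,0,0,0]]'
```

```text
t: 4.5
eef_pos: [0.585, 0.0333, 0.0088]
eef_rot: [0.0, 1.0, 0.009, 0.016]
force: [-0.2, 0.7, 2.2]
grip_width: 0.19
gripper_force: 38.1
t: 5.3
eef_pos: [0.5524, 0.0328, 0.0071]
eef_rot: [0.0, 1.0, 0.009, 0.016]
force: [5.8, -0.1, 5.7]
grip_width: 0.189
gripper_force: 39.0
```

```bash
python3 -m creep '[[1.5,-0.9,0,-0.08,0],[1.5,-1.9,0,-0.13,0],[1.5,-2.9,0,-0.17,0],[1.5,-4,0,-0.2,0],[1.5,-5.1,0,-0.24,0],[1.5,-6.2,0,-0.28,0],[1.5,-7.3,0,-0.32,0],[1.5,-8.4,0,-0.36,0]]'; python3 -m creep '[[1.5,-1.1,0,-0.04,0],[1.5,-2.2,0,-0.08,0],[1.5,-3.3,0,-0.12,0],[1.5,-4.3,0,-0.15,0],[1.5,-5.2,0,-0.18,0],[1.5,-5.9,0,-0.2,0],[1.5,-6.3,0,-0.22,0],[1.5,-6.4,0,-0.22,0]]'; python3 -m creep '[[1.5,0,0,0,0],[3,0,0,0,0],[4.5,0,0,0,0],[4.5,0,0,0,0],[4.5,0,0,-2,0],[4.5,0,0,-5,0],[4.5,0,0,-9,0],[4.5,0,0,-14,0]]'; python3 -m creep '[[4.5,1,0,-4,0],[6,3,0,-7,0],[8.5,5,0,-8,0],[8.5,6,0,-8,0],[8.5,6,0,-8,0]]'; python3 -c "
from h import *
st()
C=cal('wrist'); snap('wrist','w3.png')"
```

```text
t: 6.1
eef_pos: [0.4671, 0.0313, 0.0075]
eef_rot: [0.0, 1.0, 0.009, 0.015]
force: [4.9, 0.4, 5.3]
grip_width: 0.192
gripper_force: 38.8
t: 6.9
eef_pos: [0.4035, 0.0302, 0.0078]
eef_rot: [0.0, 1.0, 0.009, 0.015]
force: [3.8, -0.0, 5.3]
grip_width: 0.189
gripper_force: 38.6
t: 7.7
eef_pos: [0.3973, 0.0303, 0.1468]
eef_rot: [-0.0, 1.0, 0.009, 0.012]
force: [2.2, 0.4, 0.6]
grip_width: 0.53
gripper_force: 0.0
t: 8.2
eef_pos: [0.4571, 0.0313, 0.2281]
eef_rot: [0.0, 1.0, 0.009, 0.014]
force: [0.1, 0.3, -0.4]
grip_width: 0.997
gripper_force: 0.0
8.2 [0.4571 0.0313 0.2281] [[0.999, 0.017, 0.027], [0.017, -1.0, 0.0], [0.027, 0.0, -1.0]] [ 0.1  0.3 -0.4] 0.9970679822281825 0.0 [-4.500e-02 -3.000e-01  1.863e+00  1.000e-03  1.551e+00  1.509e+00]
```

View pics/w3.png

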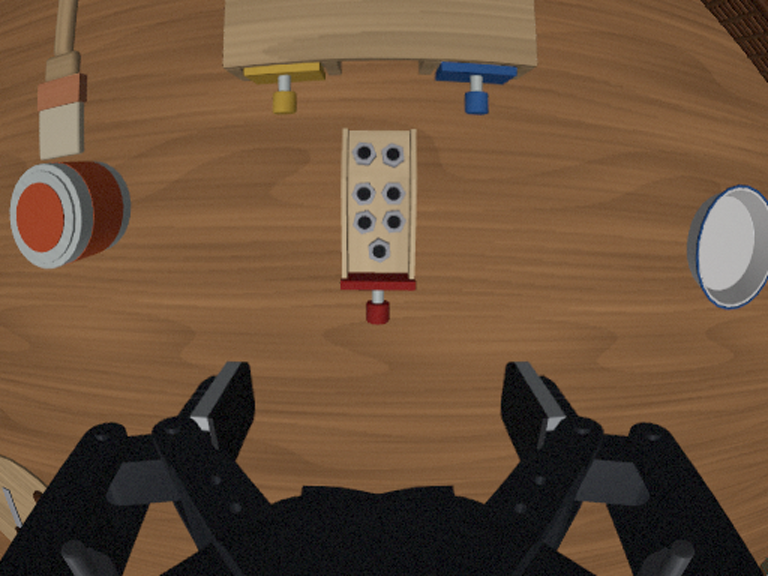

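Wrist picture: tray out of the rack, all seven nuts in it, knob (377,312), panel outer face (378,289), lip (379,130), tin and brush at left, dish at right (735,245). Now the empty tool goes out to its reach limit to gain tilt.

```bash
python3 - <<'E'
from h import *
C=cal('wrist')
for k,u,v,z in(('knob',377,312,.037),('panL',341,289,.042),('panR',415,289,.042),('lipL',346,130,.022),('lipR',413,131,.022),('lip',379,131,.0045)): print(k,px2w('wrist',u/1.5,v/1.5,z,C).round(4))
E
python3 -m creep '[[8.5,2,0,0,0],[8.5,6,0,0,0],[8.5,11,0,0,0],[8.5,16,0,0,0],[8.5,21,0,0,0],[8.5,26,0,0,0],[8.5,31,0,0,0],[8.5,35,0,0,0]]';python3 -m creep '[[8.5,3,0,0,0],[8.5,5,0,0,0],[8.5,6.5,0,0,0],[8.5,8,0,0,0],[8.5,12,0,0,0],[8.5,40,0,0,0],[8.5,40,0,0,0],[8.5,40,0,0,0]]'; python3 -c "
from h import *
st()"
python3 -m creep '[[8.5,40,0,0,0],[8.5,40,0,0,0],[8.5,40,0,0,0],[8.5,40,0,0,0],[8.5,40,0,0,0],[8.5,40,0,0,0],[8.5,40,0,0,0],[8.5,40,0,0,0]]'; python3 -c "
from h import *
st()"
```

```text
knob [0.407  0.0313 0.037 ]
panL [0.4279 0.0612 0.042 ]
panR [0.429  0.0005 0.042 ]
lipL [0.5578 0.0594 0.022 ]
lipR [0.558  0.0044 0.022 ]
lip [0.5588 0.0323 0.0045]
t: 9.05
eef_pos: [0.8068, 0.0373, 0.2373]
eef_rot: [0.0, 1.0, 0.009, 0.013]
force: [1.9, 0.1, 1.1]
grip_width: 0.996
gripper_force: 0.0
t: 9.85
eef_pos: [0.9141, 0.036, 0.2051]
eef_rot: [-0.001, 0.999, 0.009, 0.039]
force: [-0.3, -0.1, -0.0]
grip_width: 0.996
gripper_force: 0.0
9.85 [0.9141 0.036  0.2051] [[0.997, 0.017, 0.078], [0.017, -1.0, 0.002], [0.078, -0.0, -0.997]] [-0.3 -0.1 -0. ] 0.9958775438017137 0.0 [-0.018  1.191  0.025  0.003  1.847  1.536]
t: 10.65
eef_pos: [0.9457, 0.0323, 0.1606]
eef_rot: [-0.001, 0.998, 0.009, 0.063]
force: [0.4, -0.0, -0.4]
grip_width: 0.997
gripper_force: 0.0
10.65 [0.9457 0.0323 0.1606] [[0.992, 0.018, 0.126], [0.017, -1.0, 0.004], [0.126, -0.001, -0.992]] [ 0.4 -0.  -0.4] 0.9971376365133333 0.0 [-0.023  1.244  0.023  0.006  1.748  1.532]
```

```bash
for i in 1; do python3 -m creep '[[8.5,40,0,-20,0],[8.5,40,0,-20,0],[8.5,40,0,-20,0],[8.5,40,0,-20,0],[8.5,40,0,-20,0],[8.5,40,0,-20,0],[8.5,40,0,-20,0],[8.5,40,0,-20,0]]'; python3 -c "
from h import *
st()"; done
python3 -m creep '[[8.5,40,0,0,0],[8.5,60,0,0,0],[8.5,60,0,0,0],[8.5,60,0,0,0],[8.5,60,0,0,0],[8.5,60,0,0,0],[8.5,60,0,0,0],[8.5,60,0,0,0]]'; python3 -c "
from h import *
st()"
```

```text
t: 11.45
eef_pos: [0.9416, 0.0287, 0.2404]
eef_rot: [-0.002, 0.996, 0.009, 0.088]
force: [-1.2, -0.3, 0.1]
grip_width: 0.996
gripper_force: 0.0
11.45 [0.9416 0.0287 0.2404] [[0.984, 0.018, 0.175], [0.017, -1.0, 0.005], [0.175, -0.002, -0.985]] [-1.2 -0.3  0.1] 0.9963630272587853 0.0 [-0.028  1.157  0.023  0.01   1.786  1.528]
t: 12.25
eef_pos: [0.9724, 0.0263, 0.2073]
eef_rot: [-0.002, 0.994, 0.009, 0.112]
force: [0.6, -1.2, 0.3]
grip_width: 0.997
gripper_force: 0.0
12.25 [0.9724 0.0263 0.2073] [[0.975, 0.018, 0.223], [0.017, -1.0, 0.006], [0.223, -0.002, -0.975]] [ 0.6 -1.2  0.3] 0.9966257254058049 0.0 [-0.031  1.199  0.023  0.013  1.694  1.526]
```

```bash
python3 -m creep '[[8.5,40,0,-20,0],[8.5,60,0,-20,0],[8.5,60,0,-20,0],[8.5,60,0,-20,0],[8.5,60,0,-20,0],[8.5,60,0,-20,0],[8.5,60,0,-20,0],[8.5,60,0,-20,0]]'; python3 -m creep '[[8.5,40,0,-10,0],[8.5,40,0,-10,0],[8.5,40,0,-10,0],[8.5,40,0,-10,0]]'; python3 -c "
from h import *
st()
s=status.read_state();M=R.from_quat(s['eef_rot'],scalar_first=True).as_matrix()
tgt=np.array([.49,.0315,.16]); print(M.T@(tgt-s['eef_pos'])*100)"
```

```text
t: 13.05
eef_pos: [0.9691, 0.0239, 0.2761]
eef_rot: [-0.003, 0.991, 0.009, 0.137]
force: [-0.8, 0.1, -1.0]
grip_width: 0.995
gripper_force: 0.0
t: 13.45
eef_pos: [0.9784, 0.0231, 0.3053]
eef_rot: [-0.003, 0.987, 0.009, 0.162]
force: [0.3, 0.1, -0.1]
grip_width: 0.995
gripper_force: 0.0
13.45 [0.9784 0.0231 0.3053] [[0.947, 0.018, 0.319], [0.016, -1.0, 0.009], [0.319, -0.003, -0.948]] [ 0.3  0.1 -0.1] 0.9947235013675496 0.0 [-0.037  1.099  0.023  0.02   1.695  1.522]
[-50.90588276  -1.67791004  -1.82027175]
```

```bash
python3 -m creep '[[8.5,-1.5,0,0,0],[8.5,-5,-0.3,0,0],[8.5,-9.5,-0.5,-0.5,0],[8.5,-14,-0.8,-1,0],[8.5,-19,-1,-1,0],[8.5,-24,-1.2,-1.2,0],[8.5,-29,-1.5,-1.5,0],[8.5,-34,-1.8,-1.8,0]]'; python3 -m creep '[[8.5,-5,0,-0.2,0],[8.5,-10,0,-0.3,0],[8.5,-14.5,0,-0.5,0],[8.5,-18,0,-0.6,0],[8.5,-20.5,0,-0.6,0],[8.5,-21.7,0,-0.6,0],[8.5,-21.7,0,-0.6,0],[8.5,-21.7,0,-0.6,0]]';  python3 -c "
from h import *
st()
s=status.read_state();M=R.from_quat(s['eef_rot'],scalar_first=True).as_matrix()
tgt=np.array([.4905,.0315,.0085]); print(M.T@(tgt-s['eef_pos'])*100)"
```

```text
t: 14.25
eef_pos: [0.7052, 0.0332, 0.2285]
eef_rot: [-0.003, 0.987, 0.009, 0.161]
force: [-0.5, -0.2, -0.3]
grip_width: 0.995
gripper_force: 0.0
t: 15.05
eef_pos: [0.5005, 0.0296, 0.1664]
eef_rot: [-0.003, 0.987, 0.009, 0.162]
force: [0.2, -0.3, 0.2]
grip_width: 0.998
gripper_force: 0.0
15.05 [0.5005 0.0296 0.1664] [[0.947, 0.018, 0.32], [0.016, -1.0, 0.009], [0.32, -0.003, -0.947]] [ 0.2 -0.3  0.2] 0.9978907272703521 0.0 [-0.066 -0.48   2.146  0.033  1.151  1.479]
[-6.00366796 -0.16304939 14.64231184]
```

```bash
python3 -m creep '[[8.5,-2,-0.1,1,0],[8.5,-4.5,-0.2,3,0],[8.5,-6,-0.2,6,0],[8.5,-6,-0.2,9,0],[8.5,-6,-0.2,11.5,0],[8.5,-6,-0.2,13.4,0],[8.5,-6,-0.2,14.4,0],[8.5,-6,-0.2,14.6,0]]'; python3 -m creep '[[8.5,0,0,0,0],[7,0,0,0,0],[6.3,0,0,0,0],[5,0,0,0,0],[5,0,0,0,0],[5,0,0,0,0]]' 60;  python3 -c "
from h import *
st()"; python3 -m creep '[[5,0,0,0,0],[5,0,0,0,0]]' 80; python3 -c "
from h import *
st(); snap('wrist','w4.png')"
```

```text
t: 15.85
eef_pos: [0.4895, 0.0319, 0.0068]
eef_rot: [-0.003, 0.987, 0.009, 0.16]
force: [0.1, -0.2, 0.2]
grip_width: 1.001
gripper_force: 0.0
t: 16.45
eef_pos: [0.4904, 0.0317, 0.01]
eef_rot: [-0.003, 0.987, 0.009, 0.162]
force: [-12.4, -2.7, 15.6]
grip_width: 0.648
gripper_force: 59.3
16.45 [0.4904 0.0317 0.01  ] [[0.947, 0.018, 0.32], [0.016, -1.0, 0.008], [0.32, -0.003, -0.947]] [-12.4  -2.7  15.6] 0.648338846663777 59.3 [-0.062 -0.294  2.315  0.039  0.796  1.468]
t: 16.65
eef_pos: [0.4905, 0.0317, 0.0102]
eef_rot: [-0.003, 0.987, 0.009, 0.162]
force: [-15.0, -1.3, 21.2]
grip_width: 0.628
gripper_force: 79.2
16.65 [0.4905 0.0317 0.0102] [[0.947, 0.018, 0.32], [0.016, -1.0, 0.008], [0.32, -0.003, -0.947]] [-15.   -1.3  21.2] 0.6283081865738593 79.2 [-0.062 -0.294  2.315  0.039  0.797  1.468]
```

View pics/w4.png

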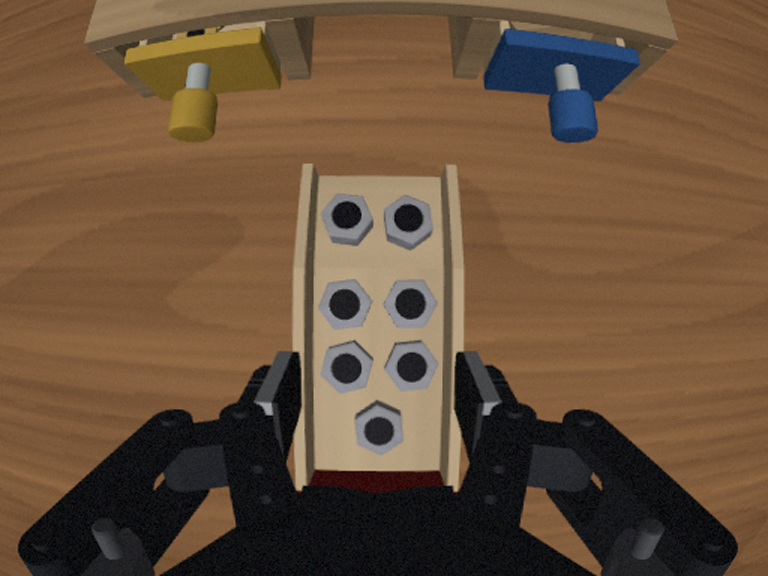

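Wrist picture: fingers on both side walls of the tray, all seven nuts in place (front two at (346,218) and (408,220)). Lift gently.

```bash
cat >> h.py <<'E'
def nuts(name=None):
    im=cams.get_image('wrist')[:,:,::-1]
    if name: cv2.imwrite('pics/'+name,cv2.resize(im,None,fx=1.5,fy=1.5))
    g=im.max(2); m=np.zeros_like(g); m[114:308,206:300]=(g[114:308,206:300]<60)
    n,l,s,c=cv2.connectedComponentsWithStats(m)
    print('holes',[(int(c[i][0]*1.5),int(c[i][1]*1.5),int(s[i][4])) for i in range(1,n) if s[i][4]>60])
E
python3 -m creep '[[5,0.1,0,-0.3,0],[5,0.3,0,-0.9,0],[5,0.6,0,-1.8,0],[5,1,0,-3,0],[5,1.5,0,-4.4,0],[5,2,0,-5.8,0],[5,2.4,0,-6.9,0],[5,2.6,0,-7.5,0]]'; python3 -m creep '[[5,0,0.2,0,0],[5,0,0.4,0,0]]'; python3 -c "
from h import *
st(); nuts(); st()"
```

```text
t: 17.5
eef_pos: [0.4911, 0.0316, 0.0892]
eef_rot: [-0.003, 0.987, 0.009, 0.162]
force: [0.9, -0.2, -3.7]
grip_width: 0.604
gripper_force: 80.4
t: 17.7
eef_pos: [0.49, 0.0276, 0.087]
eef_rot: [-0.003, 0.987, 0.009, 0.161]
force: [-0.4, 0.2, -3.4]
grip_width: 0.601
gripper_force: 80.4
17.7 [0.49   0.0276 0.087 ] [[0.948, 0.018, 0.318], [0.016, -1.0, 0.009], [0.318, -0.003, -0.948]] [-0.4  0.2 -3.4] 0.6007603701726881 80.4 [-0.074 -0.432  2.261  0.038  0.991  1.464]
holes [(347, 225, 225), (405, 228, 225), (344, 307, 290), (408, 307, 288), (410, 368, 289), (346, 370, 290), (378, 434, 280)]
17.75 [0.4898 0.0273 0.0866] [[0.948, 0.018, 0.317], [0.016, -1.0, 0.009], [0.317, -0.003, -0.948]] [-0.1 -1.6 -2.5] 0.6033883818331118 80.1 [-0.074 -0.432  2.262  0.038  0.991  1.463]
```

```bash
python3 -m creep '[[5,-0.2,0.8,-0.1,0],[5,-0.4,2.2,-0.2,0],[5,-0.8,4.2,-0.3,0],[5,-1.4,6.8,-0.5,0],[5,-2,10,-0.7,0],[5,-2.7,13.4,-1,0],[5,-3.4,16.8,-1.2,0],[5,-4,20.2,-1.4,0]]'; python3 -m creep '[[5,-0.7,3.4,-0.3,0],[5,-1.4,6.8,-0.5,0],[5,-2,10,-0.7,0],[5,-2.5,12.8,-0.9,0],[5,-3,15,-1.1,0],[5,-3.3,16.6,-1.2,0],[5,-3.5,17.5,-1.3,0],[5,-3.5,17.7,-1.3,0]]'; cat > plan.py <<'E'
from h import *
import sys
# tray in tool at grasp: tool pose then (commanded), tray level
M0=np.array([[.947,.018,.32],[.016,-1,.008],[.32,-.003,-.947]]); U,_,V=np.linalg.svd(M0); M0=U@V
lipT=M0.T@(np.array([.5605,.0315,.0045])-np.array([.4905,.0317,.0095]))
xT=M0.T@np.array([1.,0,0])
def plan(tws,lips):
    s=status.read_state(); p=np.array(s['eef_pos']); M=R.from_quat(s['eef_rot'],scalar_first=True).as_matrix()
    print('lip now',(p+M@lipT).round(3),'pitch',np.degrees(np.arcsin(-(M@xT)[2])).round(1))
    for tw,l in zip(tws,lips):
        N=M@R.from_euler('z',tw,degrees=True).as_matrix()
        t=np.array(l)-N@lipT
        x=N@xT; print(tw,(M.T@(t-p)*100).round(1),'tcp',t.round(3),'head',x.round(2),'pitch',np.degrees(np.arcsin(-x[2])).round(1))
E
python3 - <<'E'
from plan import *
st(); nuts()
plan([-6*i for i in range(1,9)],[[.487,-.352,.08-.0012*i] for i in range(1,9)])
snap('side','s1.png',2.2,(230,130,512,384))
E
```

```text
t: 18.55
eef_pos: [0.4505, -0.1767, 0.0868]
eef_rot: [-0.003, 0.987, 0.009, 0.161]
force: [0.6, 0.9, -2.7]
grip_width: 0.603
gripper_force: 79.6
t: 19.35
eef_pos: [0.4167, -0.3535, 0.0875]
eef_rot: [-0.003, 0.987, 0.008, 0.161]
force: [0.3, -0.0, -3.5]
grip_width: 0.605
gripper_force: 79.3
19.35 [ 0.4167 -0.3535  0.0875] [[0.948, 0.017, 0.318], [0.015, -1.0, 0.009], [0.318, -0.004, -0.948]] [ 0.3 -0.  -3.5] 0.6054751998957156 79.3 [-0.992 -0.128  2.016  0.309  1.099  0.443]
holes [(346, 225, 220), (404, 228, 220), (343, 307, 290), (406, 307, 288), (408, 368, 294), (344, 370, 291), (376, 434, 286)]
lip now [ 0.487 -0.353  0.082] pitch 0.1
-6 [-0.1  0.6  0.3] tcp [ 0.417 -0.359  0.084] head [ 1.   0.1 -0. ] pitch 0.2
-12 [-0.   1.2  0.5] tcp [ 0.418 -0.365  0.083] head [ 0.98  0.2  -0.01] pitch 0.4
-18 [0.1 1.9 0.6] tcp [ 0.42  -0.372  0.082] head [ 0.96  0.29 -0.01] pitch 0.8
-24 [0.3 2.5 0.7] tcp [ 0.422 -0.378  0.082] head [ 0.92  0.38 -0.02] pitch 1.4
-30 [0.5 3.1 0.8] tcp [ 0.425 -0.384  0.082] head [ 0.88  0.47 -0.04] pitch 2.2
-36 [0.8 3.7 0.9] tcp [ 0.429 -0.39   0.081] head [ 0.83  0.56 -0.05] pitch 3.1
-42 [1.2 4.2 1. ] tcp [ 0.433 -0.395  0.082] head [ 0.77  0.63 -0.07] pitch 4.2
-48 [1.7 4.7 1.1] tcp [ 0.437 -0.4    0.082] head [ 0.7  0.7 -0.1] pitch 5.5
```

View pics/s1.png

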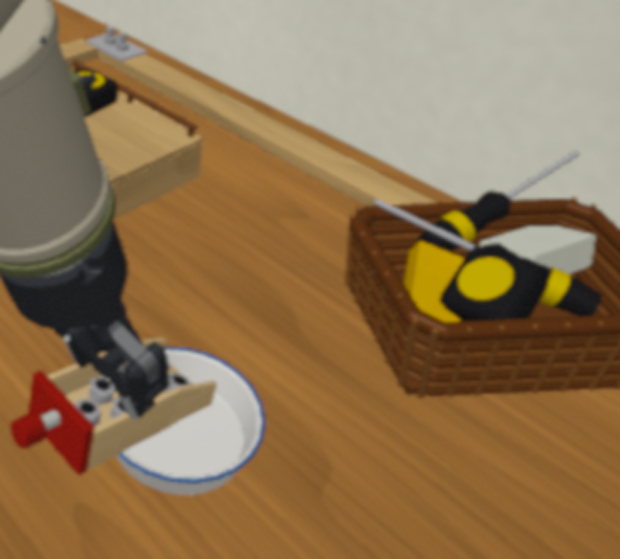

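Side picture: tray level with its lip over the dish (lip at about (200,385), dish rim ellipse centre (190,420)), basket well clear. Start turning.

```bash
python3 -m creep '[[5,0,0.2,0.1,-2],[5,-0.1,0.6,0.3,-6],[5,0,1.2,0.4,-12],[5,0.1,1.9,0.5,-18],[5,0.3,2.5,0.6,-24],[5,0.5,3.1,0.6,-30],[5,0.8,3.7,0.7,-36],[5,1.2,4.2,0.7,-42]]'; python3 - <<'E'
from plan import *
st(); nuts()
plan([-6*i for i in range(1,9)],[[.487,-.352,.075] for i in range(1,9)])
E
```

```text
t: 20.25
eef_pos: [0.4321, -0.3934, 0.0847]
eef_rot: [0.055, 0.917, 0.364, 0.152]
force: [-0.0, 0.6, -3.4]
grip_width: 0.604
gripper_force: 80.8
20.25 [ 0.4321 -0.3934  0.0847] [[0.689, 0.651, 0.318], [0.685, -0.729, 0.01], [0.238, 0.211, -0.948]] [-0.   0.6 -3.4] 0.6037138032337128 80.8 [-1.011 -0.008  1.908  0.314  1.095 -0.32 ]
holes [(345, 222, 229), (404, 225, 230), (343, 306, 295), (406, 306, 290), (344, 369, 289), (409, 367, 292), (376, 433, 281)]
lip now [ 0.487 -0.35   0.075] pitch 4.3
-6 [-0.1  0.8  0. ] tcp [ 0.438 -0.401  0.087] head [ 0.7   0.71 -0.1 ] pitch 5.6
-12 [0.  1.5 0. ] tcp [ 0.443 -0.405  0.088] head [ 0.62  0.77 -0.12] pitch 7.0
-18 [0.2 2.1 0. ] tcp [ 0.448 -0.408  0.09 ] head [ 0.54  0.83 -0.15] pitch 8.5
-24 [0.4 2.8 0. ] tcp [ 0.454 -0.411  0.092] head [ 0.46  0.87 -0.18] pitch 10.1
-30 [0.7 3.4 0. ] tcp [ 0.46  -0.414  0.094] head [ 0.37  0.91 -0.21] pitch 11.8
-36 [1.1 4.  0. ] tcp [ 0.466 -0.416  0.096] head [ 0.28  0.93 -0.24] pitch 13.6
-42 [1.5 4.5 0. ] tcp [ 0.472 -0.417  0.098] head [ 0.19  0.95 -0.27] pitch 15.5
-48 [1.9 5.  0. ] tcp [ 0.479 -0.417  0.1  ] head [ 0.09  0.95 -0.3 ] pitch 17.4
```

```bash
python3 -m creep '[[5,-0.1,0.5,0,-4],[5,-0.1,1,0,-8],[5,0,1.5,0,-12],[5,0.2,2.1,0,-18],[5,0.4,2.8,0.1,-24],[5,0.7,3.4,0.1,-30],[5,0.9,3.7,0.1,-33],[5,1,3.8,0.1,-34]]'; python3 - <<'E'
from plan import *
st(); nuts()
plan([-3*i for i in range(1,9)],[[.487,-.352,.075-.002*i] for i in range(1,9)])
E
```

```text
t: 21.1
eef_pos: [0.4642, -0.4145, 0.0945]
eef_rot: [0.097, 0.772, 0.615, 0.129]
force: [-0.8, -0.2, -2.7]
grip_width: 0.602
gripper_force: 84.9
21.1 [ 0.4642 -0.4145  0.0945] [[0.211, 0.924, 0.318], [0.974, -0.226, 0.009], [0.08, 0.308, -0.948]] [-0.8 -0.2 -2.7] 0.6021088690509703 84.9 [-0.981  0.077  1.801  0.307  1.106 -0.871]
holes [(343, 215, 241), (401, 216, 240), (342, 304, 298), (407, 303, 291), (408, 365, 286), (343, 367, 287), (376, 430, 267)]
lip now [ 0.488 -0.352  0.074] pitch 12.8
-3 [-0.1  0.2  0.1] tcp [ 0.466 -0.416  0.094] head [ 0.27  0.93 -0.24] pitch 13.7
-6 [-0.1  0.5  0.3] tcp [ 0.47  -0.416  0.093] head [ 0.23  0.94 -0.25] pitch 14.6
-9 [-0.   0.8  0.5] tcp [ 0.473 -0.417  0.092] head [ 0.18  0.95 -0.27] pitch 15.6
-12 [-0.   1.   0.7] tcp [ 0.476 -0.417  0.091] head [ 0.13  0.95 -0.28] pitch 16.5
-15 [0.  1.3 0.9] tcp [ 0.479 -0.417  0.09 ] head [ 0.09  0.95 -0.3 ] pitch 17.4
-18 [0.1 1.6 1.1] tcp [ 0.482 -0.417  0.089] head [ 0.04  0.95 -0.32] pitch 18.4
-21 [0.2 1.8 1.2] tcp [ 0.486 -0.417  0.089] head [-0.01  0.94 -0.33] pitch 19.3
-24 [0.3 2.1 1.4] tcp [ 0.489 -0.416  0.088] head [-0.05  0.94 -0.35] pitch 20.3
```

```bash
python3 -m creep '[[5,-0.1,0.1,0.1,-1.5],[5,-0.1,0.2,0.2,-3],[5,-0.1,0.5,0.3,-6],[5,0,0.8,0.5,-9],[5,0,0.9,0.6,-11],[5,0,1,0.7,-12],[5,0,1,0.7,-12]]'; python3 - <<'E'
from plan import *
st(); nuts()
plan([-3*i for i in range(1,9)],[[.487,-.352,.067-.001*i] for i in range(1,9)])
E
```

```text
t: 21.85
eef_pos: [0.4751, -0.4175, 0.0907]
eef_rot: [0.11, 0.704, 0.692, 0.118]
force: [0.4, 0.0, -3.2]
grip_width: 0.604
gripper_force: 85.7
21.85 [ 0.4751 -0.4175  0.0907] [[0.015, 0.948, 0.318], [1.0, -0.019, 0.009], [0.015, 0.318, -0.948]] [ 0.4  0.  -3.2] 0.6042329428194673 85.7 [-0.967  0.106  1.778  0.305  1.096 -1.068]
holes [(382, 188, 226), (336, 203, 233), (342, 303, 297), (407, 302, 294), (343, 366, 283), (408, 365, 287), (375, 429, 267)]
lip now [ 0.486 -0.353  0.066] pitch 16.5
-3 [0.1 0.4 0.1] tcp [ 0.479 -0.417  0.091] head [ 0.09  0.95 -0.3 ] pitch 17.4
-6 [0.1 0.7 0.2] tcp [ 0.482 -0.417  0.091] head [ 0.04  0.95 -0.32] pitch 18.4
-9 [0.1 1.  0.3] tcp [ 0.486 -0.417  0.092] head [-0.01  0.94 -0.33] pitch 19.3
-12 [0.2 1.3 0.4] tcp [ 0.489 -0.416  0.092] head [-0.05  0.94 -0.35] pitch 20.3
-15 [0.2 1.6 0.4] tcp [ 0.492 -0.415  0.092] head [-0.1   0.93 -0.36] pitch 21.2
-18 [0.3 1.9 0.5] tcp [ 0.495 -0.415  0.092] head [-0.15  0.91 -0.38] pitch 22.2
-21 [0.4 2.2 0.6] tcp [ 0.498 -0.414  0.092] head [-0.19  0.9  -0.39] pitch 23.1
-24 [0.6 2.5 0.7] tcp [ 0.501 -0.412  0.092] head [-0.23  0.88 -0.41] pitch 24.1
```

```bash
python3 -m creep '[[5,0,0,0,0],[5,0,0,0,0],[5,0,0,0,0]]' >/dev/null; python3 -c "
from h import *
nuts()"; python3 -m creep '[[5,0,0,0,0],[5,0,0,0,0],[5,0,0,0,0],[5,0,0,0,0]]'>/dev/null; python3 -c "
from h import *
nuts('w5.png');st()"
```

```text
holes [(383, 188, 226), (336, 203, 233), (342, 303, 300), (407, 302, 293), (343, 366, 282), (408, 365, 286), (375, 429, 269)]
holes [(382, 188, 227), (336, 203, 233), (342, 303, 300), (407, 302, 292), (343, 366, 283), (408, 365, 287), (375, 429, 262)]
22.7 [ 0.4752 -0.4176  0.0909] [[0.015, 0.948, 0.318], [1.0, -0.019, 0.009], [0.014, 0.318, -0.948]] [ 0.4 -0.5 -2.8] 0.6035903284615106 86.9 [-0.967  0.106  1.778  0.305  1.096 -1.068]
```

```bash
python3 -m creep '[[5,0,0.1,0,-1],[5,0.1,0.4,0.1,-3],[5,0.1,0.6,0.2,-5],[5,0.1,0.7,0.2,-6],[5,0.1,0.7,0.2,-6],[5,0.1,0.7,0.2,-6]]' >/dev/null; python3 - <<'E'
from plan import *
nuts()
plan([-3*i for i in range(1,5)],[[.487,-.352,.066-.001*i] for i in range(1,5)])
E
```

```text
holes [(335, 200, 246), (342, 302, 304), (407, 301, 294), (343, 365, 284), (408, 364, 283), (375, 427, 269)]
lip now [ 0.487 -0.352  0.065] pitch 18.4
-3 [-0.   0.3 -0. ] tcp [ 0.486 -0.417  0.093] head [-0.01  0.94 -0.33] pitch 19.4
-6 [0.  0.6 0.1] tcp [ 0.489 -0.416  0.093] head [-0.05  0.94 -0.35] pitch 20.3
-9 [0.1 0.9 0.2] tcp [ 0.492 -0.415  0.093] head [-0.1   0.93 -0.36] pitch 21.3
-12 [0.1 1.2 0.3] tcp [ 0.495 -0.415  0.093] head [-0.15  0.91 -0.38] pitch 22.2
```

One has dropped. The other sits against the side wall, so I continue slowly.

```bash
python3 -m creep '[[5,0,0.1,0,-1],[5,0,0.3,0,-3],[5,0,0.5,0.1,-5],[5,0,0.6,0.1,-6],[5,0,0.6,0.1,-6],[5,0,0.6,0.1,-6]]' >/dev/null; python3 - <<'E'
from plan import *
nuts()
plan([-3*i for i in range(1,5)],[[.487,-.352,.065-.001*i] for i in range(1,5)])
E
```

```text
holes [(335, 200, 243), (341, 301, 301), (407, 301, 292), (343, 365, 282), (408, 364, 282), (374, 427, 269)]
lip now [ 0.487 -0.352  0.064] pitch 20.3
-3 [ 0.   0.4 -0. ] tcp [ 0.492 -0.415  0.094] head [-0.1   0.93 -0.36] pitch 21.3
-6 [0.  0.7 0.1] tcp [ 0.495 -0.415  0.094] head [-0.15  0.91 -0.38] pitch 22.2
-9 [0.1 1.  0.2] tcp [ 0.498 -0.414  0.094] head [-0.19  0.9  -0.39] pitch 23.2
-12 [0.1 1.3 0.3] tcp [ 0.501 -0.412  0.094] head [-0.23  0.88 -0.41] pitch 24.1
```

```bash
python3 -m creep '[[5,0,0.1,0,-1],[5,0,0.4,0,-3],[5,0,0.6,0.1,-5],[5,0,0.7,0.1,-6],[5,0,0.7,0.1,-6],[5,0,0.7,0.1,-6]]' >/dev/null; python3 - <<'E'
from plan import *
nuts()
plan([-3*i for i in range(1,5)],[[.487,-.352,.064-.001*i] for i in range(1,5)])
E
```

```text
holes [(335, 199, 247), (407, 300, 298), (341, 301, 296), (343, 364, 282), (408, 363, 280), (374, 426, 265)]
lip now [ 0.487 -0.352  0.063] pitch 22.2
-3 [ 0.   0.3 -0. ] tcp [ 0.498 -0.414  0.095] head [-0.19  0.9  -0.39] pitch 23.2
-6 [0.1 0.6 0.1] tcp [ 0.501 -0.412  0.095] head [-0.23  0.88 -0.41] pitch 24.1
-9 [0.1 1.  0.2] tcp [ 0.504 -0.411  0.095] head [-0.28  0.86 -0.42] pitch 25.0
-12 [0.2 1.3 0.3] tcp [ 0.507 -0.41   0.095] head [-0.32  0.84 -0.44] pitch 25.9
```

```bash
python3 -m creep '[[5,0,0.1,0,-1],[5,0.1,0.3,0,-3],[5,0.1,0.5,0.1,-5],[5,0.1,0.6,0.1,-6],[5,0.1,0.6,0.1,-6],[5,0.1,0.6,0.1,-6]]' >/dev/null; python3 - <<'E'
from plan import *
nuts()
plan([-3*i for i in range(1,5)],[[.487,-.352,.063-.001*i] for i in range(1,5)])
E
```

```text
holes [(335, 199, 245), (341, 300, 303), (406, 299, 292), (342, 363, 285), (408, 363, 281), (372, 424, 264)]
lip now [ 0.487 -0.352  0.061] pitch 24.1
-3 [-0.   0.4 -0. ] tcp [ 0.504 -0.411  0.096] head [-0.28  0.86 -0.42] pitch 25.0
-6 [-0.   0.7  0.1] tcp [ 0.507 -0.41   0.096] head [-0.32  0.84 -0.44] pitch 25.9
-9 [0.  1.  0.2] tcp [ 0.51  -0.408  0.096] head [-0.36  0.82 -0.45] pitch 26.8
-12 [0.1 1.3 0.2] tcp [ 0.512 -0.406  0.096] head [-0.4   0.79 -0.46] pitch 27.7
```

```bash
python3 -m creep '[[5,0,0.1,0,-1],[5,0,0.4,0,-3],[5,0,0.6,0.1,-5],[5,0,0.7,0.1,-6],[5,0,0.7,0.1,-6],[5,0,0.7,0.1,-6]]' >/dev/null; python3 - <<'E'
from plan import *
nuts()
plan([-3*i for i in range(1,5)],[[.487,-.352,.061-.001*i] for i in range(1,5)])
st()
E
```

```text
holes [(335, 198, 250), (340, 298, 300), (405, 298, 291), (340, 360, 282), (406, 360, 280), (369, 420, 260)]
lip now [ 0.487 -0.352  0.061] pitch 25.9
-3 [0.  0.3 0.1] tcp [ 0.51  -0.408  0.096] head [-0.36  0.82 -0.45] pitch 26.8
-6 [0.  0.6 0.1] tcp [ 0.512 -0.406  0.096] head [-0.4   0.79 -0.46] pitch 27.7
-9 [0.1 0.9 0.2] tcp [ 0.515 -0.404  0.096] head [-0.44  0.76 -0.48] pitch 28.6
-12 [0.2 1.2 0.3] tcp [ 0.518 -0.402  0.095] head [-0.48  0.73 -0.49] pitch 29.4
25.95 [ 0.5071 -0.4094  0.0954] [[-0.461, 0.829, 0.318], [0.875, 0.483, 0.009], [-0.147, 0.283, -0.948]] [-0.6  0.1 -3.6] 0.6036947290636535 90.6 [-0.912  0.14   1.732  0.294  1.092 -1.531]
```

```bash
python3 -c "
from h import *
nuts(); snap('wrist','w6.png',2.6,(170,90,340,320))"
```

```text
holes [(335, 198, 250), (340, 298, 298), (405, 298, 292), (340, 360, 281), (406, 360, 279), (369, 419, 261)]
```

View pics/w6.png

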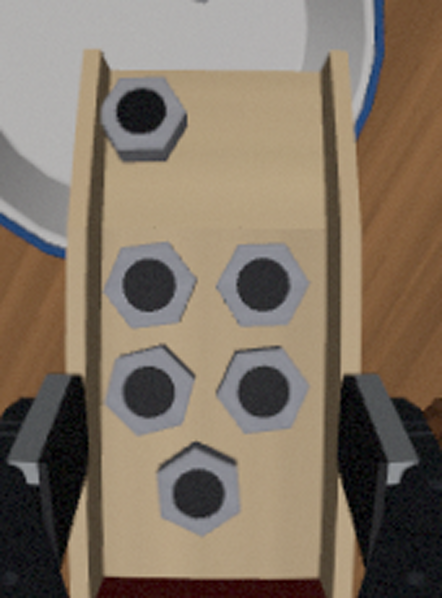

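The crop shows one nut in the dish (top edge). The second bevel nut leans on the low wall near the lip at (142,112), and the five flat-floor nuts are still in. It is close to sliding, so small steps.

```bash
python3 -m creep '[[5,0,0.1,0,-1],[5,0,0.3,0.1,-3],[5,0,0.4,0.1,-4],[5,0,0.4,0.1,-4],[5,0,0.4,0.1,-4]]' >/dev/null; python3 - <<'E'
from plan import *
nuts()
plan([-2*i for i in range(1,5)],[[.487,-.352,.060-.001*i] for i in range(1,5)])
E
```

```text
holes [(335, 198, 245), (392, 275, 294), (334, 288, 297), (390, 333, 286), (335, 352, 278), (357, 400, 278)]
lip now [ 0.487 -0.352  0.06 ] pitch 27.1
-2 [0.  0.2 0.1] tcp [ 0.512 -0.406  0.096] head [-0.4   0.79 -0.46] pitch 27.7
-4 [0.1 0.4 0.1] tcp [ 0.514 -0.405  0.095] head [-0.43  0.77 -0.47] pitch 28.3
-6 [0.1 0.6 0.2] tcp [ 0.516 -0.404  0.095] head [-0.45  0.75 -0.48] pitch 28.8
-8 [0.1 0.8 0.3] tcp [ 0.518 -0.402  0.094] head [-0.48  0.73 -0.49] pitch 29.4
```

```bash
python3 -m creep '[[5,0,-0.2,0,2],[5,0,-0.4,0,4],[5,0,-0.4,0,4]]' >/dev/null; python3 - <<'E'
from plan import *
nuts()
plan([2,4,6,8,10,-2,-4,-6],[[.487,-.352,.060] for i in range(1,9)])
E
```

```text
holes [(336, 188, 233), (372, 216, 261), (334, 289, 292), (379, 314, 296), (335, 352, 280), (357, 401, 275)]
lip now [ 0.488 -0.352  0.06 ] pitch 25.9
2 [ 0.  -0.3 -0. ] tcp [ 0.505 -0.411  0.094] head [-0.29  0.86 -0.43] pitch 25.3
4 [ 0.1 -0.5 -0. ] tcp [ 0.503 -0.412  0.094] head [-0.26  0.87 -0.42] pitch 24.7
6 [ 0.1 -0.7 -0. ] tcp [ 0.501 -0.412  0.093] head [-0.23  0.88 -0.41] pitch 24.1
8 [ 0.1 -0.9 -0. ] tcp [ 0.499 -0.413  0.092] head [-0.21  0.89 -0.4 ] pitch 23.5
10 [ 0.2 -1.1 -0. ] tcp [ 0.497 -0.414  0.091] head [-0.18  0.9  -0.39] pitch 22.9
-2 [ 0.   0.2 -0. ] tcp [ 0.509 -0.408  0.095] head [-0.35  0.82 -0.45] pitch 26.5
-4 [ 0.   0.4 -0. ] tcp [ 0.511 -0.407  0.096] head [-0.37  0.81 -0.46] pitch 27.1
-6 [ 0.1  0.7 -0. ] tcp [ 0.512 -0.406  0.097] head [-0.4   0.79 -0.46] pitch 27.7
```

```bash
python3 -m creep '[[5,0.1,-0.5,0,4],[5,0.2,-1.1,0,10],[5,0.2,-1.1,0,10]]' >/dev/null; python3 - <<'E'
from plan import *
nuts()
plan([2,4,6,8,10,-2,-4,-6],[[.487,-.352,.060] for i in range(1,9)])
E
```

```text
holes [(336, 189, 238), (372, 216, 259), (334, 289, 293), (379, 314, 296), (335, 352, 280), (356, 401, 275)]
lip now [ 0.487 -0.351  0.06 ] pitch 22.9
2 [-0.  -0.2 -0.1] tcp [ 0.495 -0.415  0.091] head [-0.15  0.91 -0.38] pitch 22.3
4 [-0.  -0.5 -0.1] tcp [ 0.493 -0.415  0.09 ] head [-0.12  0.92 -0.37] pitch 21.6
6 [-0.  -0.7 -0.1] tcp [ 0.491 -0.416  0.089] head [-0.09  0.93 -0.36] pitch 21.0
8 [ 0.  -0.9 -0.1] tcp [ 0.489 -0.416  0.089] head [-0.06  0.94 -0.35] pitch 20.4
10 [ 0.1 -1.1 -0.1] tcp [ 0.487 -0.416  0.088] head [-0.03  0.94 -0.34] pitch 19.7
-2 [-0.1  0.2 -0.1] tcp [ 0.499 -0.413  0.092] head [-0.21  0.89 -0.4 ] pitch 23.5
-4 [-0.1  0.4 -0.1] tcp [ 0.501 -0.412  0.093] head [-0.24  0.88 -0.41] pitch 24.1
-6 [-0.   0.7 -0.1] tcp [ 0.503 -0.411  0.094] head [-0.27  0.87 -0.42] pitch 24.8
```

Static again: the two bevel nuts lean on the low wall at (336,189) and (372,216). Rolling the tray to the other side will free them at a lower pitch, so I turn back through level.

```bash
python3 - <<'E'
from plan import *
plan([3,10,18,26,34,42,50,58],[[.487,-.352,z] for z in (.062,.064,.066,.068,.07,.072,.073,.074)])
E
```

```text
lip now [ 0.487 -0.351  0.06 ] pitch 22.9
3 [-0.1 -0.3 -0.2] tcp [ 0.494 -0.415  0.092] head [-0.13  0.92 -0.37] pitch 21.9
10 [ 0.  -1.  -0.4] tcp [ 0.487 -0.416  0.092] head [-0.03  0.94 -0.34] pitch 19.7
18 [ 0.2 -1.8 -0.6] tcp [ 0.478 -0.417  0.091] head [ 0.1   0.95 -0.3 ] pitch 17.2
26 [ 0.6 -2.6 -0.8] tcp [ 0.47  -0.416  0.09 ] head [ 0.22  0.94 -0.25] pitch 14.7
34 [ 1.  -3.3 -1. ] tcp [ 0.461 -0.414  0.089] head [ 0.35  0.91 -0.21] pitch 12.3
42 [ 1.6 -3.9 -1.2] tcp [ 0.453 -0.411  0.089] head [ 0.47  0.87 -0.17] pitch 10.0
50 [ 2.2 -4.5 -1.3] tcp [ 0.446 -0.407  0.087] head [ 0.58  0.81 -0.14] pitch 7.9
58 [ 3.  -5.  -1.4] tcp [ 0.439 -0.402  0.086] head [ 0.68  0.73 -0.1 ] pitch 5.9
```

```bash
python3 -m creep '[[5,-0.1,-0.3,-0.2,3],[5,0,-1,-0.4,10],[5,0.2,-1.8,-0.6,18],[5,0.6,-2.6,-0.8,26],[5,1,-3.3,-1,34],[5,1.6,-3.9,-1.2,42],[5,2.2,-4.5,-1.3,50],[5,3,-5,-1.4,58]]'>/dev/null;  python3 - <<'E'
from plan import *
plan([8*i for i in range(1,9)],[[.487,-.352,.075]]*8)
E
```

```text
lip now [ 0.487 -0.352  0.075] pitch 5.9
8 [ 0.1 -0.9 -0. ] tcp [ 0.433 -0.395  0.085] head [ 0.77  0.63 -0.07] pitch 4.2
16 [ 0.3 -1.8 -0. ] tcp [ 0.427 -0.388  0.083] head [ 0.85  0.53 -0.05] pitch 2.8
24 [ 0.6 -2.6 -0. ] tcp [ 0.423 -0.38   0.082] head [ 0.91  0.41 -0.03] pitch 1.6
32 [ 1.  -3.4 -0. ] tcp [ 0.42  -0.372  0.081] head [ 0.96  0.29 -0.01] pitch 0.8
40 [ 1.6 -4.1 -0. ] tcp [ 0.418 -0.363  0.08 ] head [ 0.99  0.16 -0.  ] pitch 0.2
48 [ 2.2 -4.8 -0. ] tcp [ 0.417 -0.354  0.08 ] head [ 1.    0.03 -0.  ] pitch 0.1
56 [ 2.9 -5.3 -0. ] tcp [ 0.417 -0.345  0.08 ] head [ 0.99 -0.1  -0.  ] pitch 0.2
64 [ 3.7 -5.8 -0. ] tcp [ 0.419 -0.336  0.081] head [ 0.97 -0.23 -0.01] pitch 0.7
```

```bash
python3 -m creep '[[5,0.1,-0.9,0,8],[5,0.3,-1.8,0,16],[5,0.6,-2.6,0,24],[5,1,-3.4,0,32],[5,1.6,-4.1,0,40],[5,2.2,-4.8,0,48],[5,2.9,-5.3,0,56],[5,3.7,-5.8,0,64]]'>/dev/null;  python3 - <<'E'
from plan import *
st();nuts()
plan([8*i for i in range(1,9)],[[.487,-.352,.075]]*8)
E
```

```text
28.9 [ 0.4186 -0.3357  0.0804] [[0.923, -0.214, 0.319], [-0.228, -0.974, 0.008], [0.309, -0.08, -0.948]] [-0.1 -0.5 -3.3] 0.5998520589014281 78.7 [-0.967 -0.155  2.055  0.308  1.08   0.708]
holes [(338, 203, 194), (372, 228, 225), (335, 295, 283), (379, 319, 295), (335, 357, 292), (356, 406, 291)]
lip now [ 0.487 -0.351  0.074] pitch 0.8
8 [ 0.2 -0.8 -0.1] tcp [ 0.422 -0.327  0.082] head [ 0.93 -0.36 -0.03] pitch 1.6
16 [ 0.4 -1.7 -0.1] tcp [ 0.426 -0.319  0.083] head [ 0.87 -0.48 -0.05] pitch 2.8
24 [ 0.7 -2.5 -0.1] tcp [ 0.431 -0.312  0.085] head [ 0.8  -0.59 -0.07] pitch 4.2
32 [ 1.1 -3.3 -0.1] tcp [ 0.436 -0.305  0.087] head [ 0.72 -0.69 -0.1 ] pitch 5.9
40 [ 1.7 -4.  -0.1] tcp [ 0.443 -0.299  0.089] head [ 0.62 -0.77 -0.14] pitch 7.8
48 [ 2.3 -4.7 -0.1] tcp [ 0.45  -0.295  0.092] head [ 0.51 -0.84 -0.17] pitch 10.0
56 [ 3.1 -5.2 -0.1] tcp [ 0.458 -0.291  0.095] head [ 0.4  -0.89 -0.21] pitch 12.2
64 [ 3.8 -5.6 -0.1] tcp [ 0.466 -0.289  0.097] head [ 0.28 -0.93 -0.25] pitch 14.7
```

```bash
python3 -m creep '[[5,0.2,-0.8,-0.1,8],[5,0.4,-1.7,-0.1,16],[5,0.7,-2.5,-0.1,24],[5,1.1,-3.3,-0.1,32],[5,1.7,-4,-0.1,40],[5,2.3,-4.7,-0.1,48],[5,2.9,-5.1,-0.1,54],[5,3.1,-5.2,-0.1,56]]'>/dev/null;  python3 - <<'E'
from plan import *
nuts()
plan([3*i for i in range(1,9)],[[.487,-.352,.075-.0015*i] for i in range(8)])
E
```

```text
holes [(339, 192, 224), (373, 220, 242), (335, 292, 293), (380, 316, 306), (335, 354, 297), (357, 403, 288)]
lip now [ 0.488 -0.353  0.076] pitch 11.9
3 [-0.1 -0.2  0.1] tcp [ 0.46  -0.29   0.095] head [ 0.37 -0.9  -0.22] pitch 12.8
6 [-0.1 -0.5  0.2] tcp [ 0.464 -0.289  0.095] head [ 0.32 -0.92 -0.24] pitch 13.7
9 [-0.1 -0.8  0.4] tcp [ 0.467 -0.289  0.094] head [ 0.28 -0.93 -0.25] pitch 14.6
12 [-0.  -1.1  0.5] tcp [ 0.47  -0.288  0.094] head [ 0.23 -0.94 -0.27] pitch 15.6
15 [ 0.  -1.4  0.6] tcp [ 0.473 -0.288  0.093] head [ 0.18 -0.94 -0.28] pitch 16.5
18 [ 0.1 -1.7  0.8] tcp [ 0.476 -0.288  0.093] head [ 0.14 -0.94 -0.3 ] pitch 17.5
21 [ 0.2 -1.9  0.9] tcp [ 0.479 -0.288  0.093] head [ 0.09 -0.94 -0.32] pitch 18.4
24 [ 0.4 -2.2  1.1] tcp [ 0.483 -0.288  0.092] head [ 0.04 -0.94 -0.33] pitch 19.4
```

```bash
python3 -m creep '[[5,-0.1,-0.2,0.1,2],[5,-0.1,-0.5,0.2,6],[5,-0.1,-0.8,0.4,9],[5,0,-1,0.5,11],[5,0,-1.1,0.5,12],[5,0,-1.1,0.5,12]]'>/dev/null;  python3 - <<'E'
from plan import *
nuts()
plan([2*i for i in range(1,6)],[[.487,-.352,.068-.001*i] for i in range(5)])
E
```

```text
holes [(335, 289, 306), (380, 314, 312), (335, 352, 294), (357, 400, 287)]
lip now [ 0.486 -0.352  0.07 ] pitch 15.6
2 [-0.  -0.2  0.2] tcp [ 0.472 -0.288  0.092] head [ 0.2  -0.94 -0.28] pitch 16.2
4 [-0.  -0.4  0.3] tcp [ 0.474 -0.288  0.092] head [ 0.17 -0.94 -0.29] pitch 16.8
6 [ 0.  -0.6  0.4] tcp [ 0.476 -0.288  0.092] head [ 0.14 -0.94 -0.3 ] pitch 17.5
8 [ 0.  -0.8  0.5] tcp [ 0.478 -0.288  0.091] head [ 0.1  -0.94 -0.31] pitch 18.1
10 [ 0.1 -1.   0.6] tcp [ 0.481 -0.288  0.091] head [ 0.07 -0.94 -0.32] pitch 18.7
```

Only four nuts are left in the tray view, so three should be in the dish. Level the tray.

```bash
python3 - <<'E'
from plan import *
plan([-3,-10,-18,-26,-34,-42,-50,-58],[[.487,-.352,z] for z in (.071,.073,.075,.077,.079,.08,.08,.08)])
E
```

```text
lip now [ 0.486 -0.352  0.07 ] pitch 15.6
-3 [-0.   0.2 -0.1] tcp [ 0.467 -0.289  0.093] head [ 0.28 -0.93 -0.25] pitch 14.7
-10 [ 0.1  0.9 -0.3] tcp [ 0.459 -0.291  0.093] head [ 0.38 -0.9  -0.22] pitch 12.5
-18 [ 0.3  1.8 -0.5] tcp [ 0.451 -0.294  0.092] head [ 0.5  -0.85 -0.18] pitch 10.2
-26 [ 0.6  2.5 -0.6] tcp [ 0.444 -0.298  0.092] head [ 0.61 -0.78 -0.14] pitch 8.1
-34 [ 1.   3.3 -0.8] tcp [ 0.437 -0.304  0.091] head [ 0.7  -0.7  -0.11] pitch 6.1
-42 [ 1.6  4.  -0.9] tcp [ 0.431 -0.31   0.09 ] head [ 0.79 -0.61 -0.08] pitch 4.4
-50 [ 2.2  4.6 -0.9] tcp [ 0.426 -0.318  0.089] head [ 0.87 -0.5  -0.05] pitch 2.9
-58 [ 2.9  5.2 -0.9] tcp [ 0.422 -0.326  0.087] head [ 0.92 -0.38 -0.03] pitch 1.8
```

```bash
python3 -m creep '[[5,0,0.2,-0.1,-3],[5,0.1,0.9,-0.3,-10],[5,0.3,1.8,-0.5,-18],[5,0.6,2.5,-0.6,-26],[5,1,3.3,-0.8,-34],[5,1.6,4,-0.9,-42],[5,2.2,4.6,-0.9,-50],[5,2.9,5.2,-0.9,-58]]'>/dev/null;  python3 - <<'E'
from plan import *
nuts(); st()
s=status.read_state();M=R.from_quat(s['eef_rot'],scalar_first=True).as_matrix()
print('twist to level',[round(R.from_matrix(M.T@M0).as_euler('xyz',degrees=True)[i],1) for i in range(3)])
plan([-8,-16,-22],[[.487,-.352,.08]]*3)
snap('scene','s2.png',5,(50,150,150,240))
E
```

```text
holes [(335, 290, 301), (380, 315, 309), (335, 353, 294), (357, 402, 290)]
31.3 [ 0.4209 -0.3265  0.0864] [[0.879, -0.354, 0.318], [-0.376, -0.927, 0.007], [0.292, -0.126, -0.948]] [-1.4 -1.1 -3. ] 0.6009052042926555 86.9 [-0.951 -0.18   2.064  0.302  1.09   0.886]
twist to level [np.float64(0.0), np.float64(0.1), np.float64(-23.0)]
lip now [ 0.486 -0.352  0.079] pitch 1.6
-8 [ 0.2  0.9 -0. ] tcp [ 0.419 -0.335  0.086] head [ 0.97 -0.25 -0.01] pitch 0.8
-16 [ 0.3  1.7 -0. ] tcp [ 0.417 -0.344  0.085] head [ 0.99 -0.12 -0.01] pitch 0.3
-22 [ 0.5  2.4 -0. ] tcp [ 0.417 -0.351  0.085] head [ 1.   -0.02 -0.  ] pitch 0.1
```

View pics/s2.png

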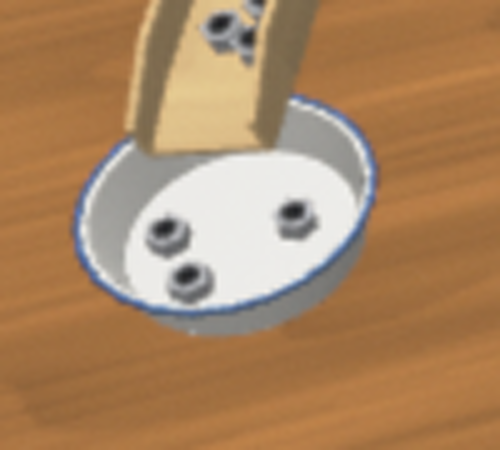

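Scene crop: three nuts in the dish at (168,235), (190,282) and (297,218), none on the bench, dish not moved noticeably. Turn to level, carry the tray clear and set it down.

```bash
python3 -m creep '[[5,0.1,0.4,0,-4],[5,0.2,0.9,0,-8],[5,0.3,1.7,0,-16],[5,0.5,2.3,0,-21],[5,0.5,2.5,0,-23],[5,0.5,2.5,0,-23]]'; python3 -m creep '[[5,0.1,-0.8,0,0],[5,0.2,-2.2,0.1,0],[5,0.4,-4.2,0.1,0],[5,0.6,-6.8,0.2,0],[5,0.9,-9.8,0.3,0],[5,1.2,-12.8,0.4,0],[5,1.5,-15.8,0.5,0],[5,1.8,-18.6,0.6,0]]'; python3 -m creep '[[5,0.2,-2.4,0.1,0],[5,0.4,-4.3,0.1,0],[5,0.5,-5.4,0.2,0],[5,0.5,-5.7,0.2,0],[5,0.5,-5.7,0.2,0]]'; python3 - <<'E'
from plan import *
nuts(); st(); plan([0],[[.5,-.1,.08]])
snap('side','s3.png',2,(150,60,400,300))
E
```

```text
t: 31.95
eef_pos: [0.417, -0.3501, 0.0848]
eef_rot: [-0.005, 0.987, -0.001, 0.161]
force: [-0.1, -0.1, -2.8]
grip_width: 0.602
gripper_force: 86.4
t: 32.75
eef_pos: [0.4352, -0.1615, 0.0859]
eef_rot: [-0.005, 0.987, -0.001, 0.161]
force: [0.1, 0.3, -2.8]
grip_width: 0.602
gripper_force: 86.5
t: 33.25
eef_pos: [0.4407, -0.106, 0.0863]
eef_rot: [-0.005, 0.987, 0.0, 0.161]
force: [0.1, -0.3, -2.3]
grip_width: 0.6
gripper_force: 86.5
holes [(335, 290, 297), (380, 315, 302), (335, 353, 294), (357, 402, 286)]
33.3 [ 0.4407 -0.1066  0.0864] [[0.948, 0.002, 0.319], [-0.001, -1.0, 0.009], [0.319, -0.009, -0.948]] [ 0.7  0.5 -3.1] 0.5994530896046564 86.4 [-0.486 -0.555  2.344  0.179  1.074  1.021]
lip now [ 0.511 -0.108  0.081] pitch 0.1
0 [-1.1 -0.8 -0.2] tcp [ 0.43  -0.099  0.085] head [ 1.   -0.02 -0.  ] pitch 0.1
```

View pics/s3.png

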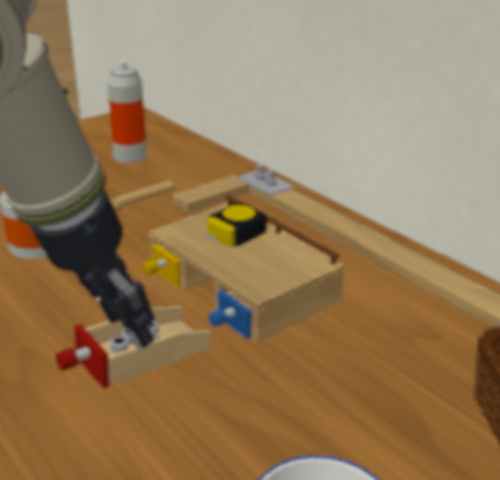

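Side picture: tray held level, lip well short of the rack. Lower it.

```bash
python3 -m creep '[[5,-0.2,0,0.6,0],[5,-0.6,0,1.7,0],[5,-1,0,3.1,0],[5,-1.5,0,4.5,0],[5,-1.9,0,5.7,0],[5,-2.2,0,6.5,0],[5,-2.3,0,6.8,0],[5,-2.3,0,6.9,0]]'; python3 -m creep '[[5,0,0,0,0],[5,-0.03,0,0.1,0],[5,-0.05,0,0.15,0]]'; python3 -c "
from h import *
st()"
```

```text
t: 34.15
eef_pos: [0.4406, -0.1064, 0.0131]
eef_rot: [-0.005, 0.987, -0.0, 0.161]
force: [0.3, -0.3, -3.4]
grip_width: 0.606
gripper_force: 89.1
t: 34.45
eef_pos: [0.4416, -0.1067, 0.0128]
eef_rot: [-0.004, 0.987, 0.0, 0.162]
force: [-0.1, 0.5, -2.1]
grip_width: 0.604
gripper_force: 89.0
34.45 [ 0.4416 -0.1067  0.0128] [[0.948, 0.001, 0.319], [-0.001, -1.0, 0.008], [0.319, -0.008, -0.948]] [-0.1  0.5 -2.1] 0.6044356473427781 89.0 [-0.485 -0.418  2.4    0.203  0.884  0.979]
```

```bash
python3 -m creep '[[5,-0.03,0,0.1,0],[5,-0.06,0,0.2,0],[5,-0.06,0,0.2,0]]'; python3 -m creep '[[5,-0.03,0,0.1,0],[5,-0.06,0,0.15,0],[5,-0.06,0,0.15,0]]'
```

```text
t: 34.75
eef_pos: [0.4417, -0.1067, 0.011]
eef_rot: [-0.004, 0.987, 0.0, 0.162]
force: [-6.7, 2.1, 7.2]
grip_width: 0.605
gripper_force: 99.5
t: 35.05
eef_pos: [0.4423, -0.1068, 0.0107]
eef_rot: [-0.004, 0.987, 0.0, 0.162]
force: [-14.9, 4.2, 23.0]
grip_width: 0.605
gripper_force: 110.1
```

Contact with the bench. Ease off, release, back out along the tool axis.

```bash
python3 -m creep '[[5,0.06,0,-0.2,0],[5,0.06,0,-0.2,0],[5.9,0.06,0,-0.2,0],[6.3,0.06,0,-0.2,0],[8.5,0.06,0,-0.2,0],[8.5,0.06,0,-0.2,0],[8.5,0.06,0,-0.2,0]]' 20; python3 -m creep '[[8.5,0,0,-1,0],[8.5,0,0,-3,0],[8.5,0,0,-6,0],[8.5,0,0,-10,0],[8.5,0,0,-14,0],[8.5,0,0,-16,0],[8.5,0,0,-17,0],[8.5,0,0,-17,0]]'; python3 - <<'E'
from h import *
st(); C=cal('wrist'); im=cams.get_image('wrist')[:,:,::-1]; sc=cams.get_image('scene')[:,:,::-1]
cv2.imwrite('pics/fin.png',np.hstack([cv2.resize(im,(400,300)),cv2.resize(sc,(400,300))]))
E
```

```text
t: 35.75
eef_pos: [0.441, -0.1064, 0.0105]
eef_rot: [-0.004, 0.987, -0.0, 0.161]
force: [1.1, -0.1, -1.0]
grip_width: 0.993
gripper_force: 0.0
t: 36.55
eef_pos: [0.3874, -0.1084, 0.173]
eef_rot: [-0.004, 0.987, -0.0, 0.162]
force: [0.0, -0.0, 0.2]
grip_width: 1.0
gripper_force: 0.0
36.55 [ 0.3874 -0.1084  0.173 ] [[0.947, 0.001, 0.321], [-0.001, -1.0, 0.007], [0.321, -0.007, -0.947]] [ 0.  -0.   0.2] 1.0002575324787608 0.0 [-0.579 -0.839  2.347  0.186  1.365  0.979]
```

View pics/fin.png

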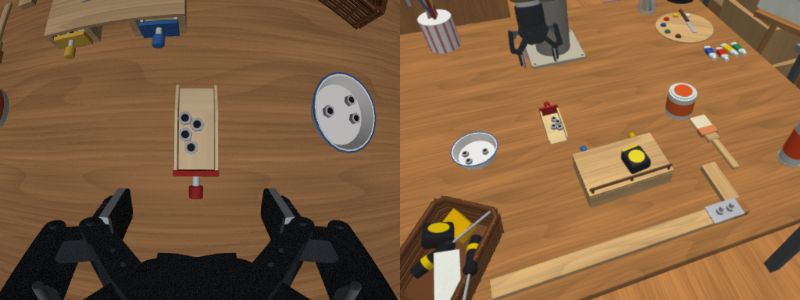

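The final picture shows the tray standing level on the bench at (196,130) with four nuts in it. Three nuts lie in the dish, nothing else has moved, and the gripper is clear.

```bash
python3 -c "
from rig import workorder
print(workorder.finish_job())"
```

```text
the job is handed in; nothing more can be done
None
```

The job is handed in: the red-fronted tray stands level on the bench with four nuts in it, three nuts are in the dish, none were spilled, and nothing else had visibly moved in the last pictures.

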